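Shut the drain and set the balancing valve by fingertip

ROBOT

A 7-joint arm with a two-finger parallel gripper is mounted at the origin on the work surface. World frame = base frame: x ahead of the robot, y to its left, z up, the work surface at z = 0. Lengths are in mm, angles in rad, forces in N, time in s.
With the tool pointing down it reaches from about 425 to 875 mm from the base axis. Payload 4.7 kg.
Tool frame: the origin (TCP) lies at the very end of the fingers, on their centre line; the grasp point (between the pads) lies 19 mm behind it; z points along the fingers, y is the direction in which the jaws open and shut (so a half turn about z gives the same grasp; the last joint's range is limited). The gripper opens to 87 mm and grips with 3 to 60 N. Pads are 19 mm wide; open, the fingers measure 117 mm over their backs; the gripper's body (75 mm by 190 mm) begins 51 mm behind the grasp point.
Start: joints at [-1.249, 0.321, -0.07, 1.45, 0.023, 1.371, -0.057], TCP at [196.955, 619.465, 194.987] pointing down, gripper open.
Joint ranges: [-2.86, 2.86], [-0.3, 2.09], [-1.38, 1.24], [0.06, 2.45], [-1.56, 4.7], [0.09, 2.05], [-2.69, 2.69]. Speed limits (rad/s): [2.57, 2.57, 3.14, 3.14, 3.14, 3.14, 3.14].

INTERFACE

Orientations are given as a unit quaternion [w, x, y, z].
In Python, from workcell import ctrl gives the robot as it stands.
- The arm moves only by the tool play_rows, never from a script. Its argument "moves" is a list of rows, each an object with "travel": the shift along the tool's x, y, z in mm, a list of three; "delta_rot": the turn, a rotation vector about the tool's x, y, z in degrees, a list of three; "gripper": the closure, from -1 (fully open) to 1 (shut), so that 0 is half open. In form: [{"travel": [dx, dy, dz], "delta_rot": [ax, ay, az], "gripper": gripper}, ...]. A call has 1 to 12 rows; each row shifts and turns the commanded pose from where the row before left it, along the tool's axes as they then stand; what a row does not reach is not made up. A row lasts 1/8 s, in which the tool goes at most 62.5 mm and 10.7 degrees, less where a joint would pass 70% of its speed; a pose out of reach is approached as far as the arm can. A call with a gripper value outside its range is refused whole. The fingers move at their own pace and stop on an object; the grip force is fixed at half the most. Time passes only in rows, so rows that do not move let the fingers close. It gives the time, the measured TCP pose, the force and the opening at its end, in the units of the state.
- ctrl.state(): the state, without advancing time (a new reading comes with each control period).
- ctrl.camera(name): name is "side" or "top" or "wrist"; returns a dict with "frame" (384x512x3 uint8, blue, green, red), "mtx" (3x3 intrinsics, pixels), "world_from_camera" (4x4, takes a point from camera to world coordinates). Camera axes: x right, y down, z forward; pixel columns grow to the right and rows downward; lengths in mm; the calibration is good to about 2 mm. A picture is of the moment at which its call begins. There is no depth.
- ctrl.close_job(): hands the job in, once; it reports no verdict.
The state is a dict: "time": time; "joint_positions": joint angles; "qd": joint speeds; "tau": joint torques, N m; "eef_pos": TCP position; "eef_rot": TCP orientation; "ft_force": force on the tool from outside, world axes, zero at the start; "moment": the same for the moment, N m; "finger_gap": finger opening in mm.
Only numpy, scipy, OpenCV 4.12 (cv2) and the standard library are available. Lean on these libraries where they do the work, as an engineer would, in place of code of your own. Each camera call takes 0.05 s, during which the arm holds its last target. There are 200 camera calls.

TASK

Get the two bench valves ready for a pressure test by pushing with a fingertip, without lifting or carrying anything. First push the yellow drain lever clockwise until it is fully shut, square across its blue pipe; then push a spoke of the star handle anticlockwise until the red spoke points straight at the green marker on the dial. The star handle is loose on its stem and must stay down, the marker must stay where it is set, and the loose parts on the bench must be left alone.

Things in the scene. Friction and masses are not known exactly. Their poses are not given: they have to be found in the camera images.
- drain_stand: Drain valve, fixed to the bench: steel base plate 150 x 130 mm with a blue pipe stub (34 mm thick, 220 mm long, brass ends 44 mm thick, top of the pipework 66 mm above the bench) along its y axis. Origin on the bench, under the lever's pivot; z up. It may stand on either side, turned up to 0.5 rad
- drain_lever (a joint): Turn of the drain valve's yellow lever about the vertical pivot, rad. 0 = open, lever along the pipe, pointing to the stand's -y; grows clockwise seen from above to 1.571 = shut, lever square across the pipe, pointing to the stand's -x, where it meets a hard stop. Friction only (0.3 N m, about 3 N at the grip); stays where it is left
- lever_end (a point): Outer end of the lever, on its centre line, 130 mm from the pivot and 102 mm above the bench. The yellow grip reaches from 38 to 130 mm from the pivot, is 22 mm wide and 18 mm high (93 to 111 mm above the bench); free space of 27 mm between it and the pipework below
- lever_pivot (a point): Point on the lever's pivot axis at the lever's height, 102 mm above the bench; turns with the stand only
- balance_stand: Balancing valve, fixed to the bench: like the drain valve, with a blue pipe stub 240 mm long along its y axis, and over it a white round dial plate of 115 mm radius, its top 68 mm above the bench, with black ticks every 15 degrees. Origin on the bench under the handle's axis; z up. It may stand on either side, turned up to 0.5 rad
- star_handle (a joint): Turn of the three-spoked star handle about its vertical axis, rad; grows anticlockwise seen from above (opening). At 0 the red spoke points to the stand's -x. Stops at -1.5 and 2.4. Friction only (0.25 N m, about 3.5 N at 70 mm); stays where it is left. The marker always lies 0.7 to 2.5 rad anticlockwise of the red spoke at the start
- red_tip (a point): Centre of the ball (24 mm) at the end of the red spoke, 90 mm from the handle's axis, 106 mm above the bench. Three spokes 120 degrees apart, one red and two black, each a round bar 16 mm thick with a ball end; nothing between the spokes; 30 mm of free space under the bars (20 mm over the marker)
- star_hub (a point): Centre of the star handle's hub (44 mm across, top 120 mm above the bench), on the axis, at the spokes' height, 106 mm above the bench. The handle (about 0.75 kg) sits loosely on its stem and would rise up to 40 mm if lifted
- mark (a point): On top of the green marker (a block 40 mm long radially, 14 mm wide, 10 mm high, on the dial's edge), 90 mm from the handle's axis, 78 mm above the bench: the red ball's centre belongs straight above this point. The marker is clamped stiffly to the dial; it is different in each run
- coupling: bystander: upright brass pipe coupling, 42 mm across, 42 mm high, open through; origin under its centre
- tape_roll: bystander: white roll of thread tape lying flat, 50 mm across, 16 mm high; origin under its centre
- sealant: bystander: blue can of sealant, 52 mm across, 100 mm high; origin under its centre
- wrench: bystander: steel wrench lying flat; origin at its middle on the bench
- driver: bystander: screwdriver with red handle, lying flat; origin at its middle on the bench
- paste_jar: bystander: amber jar, 60 mm across, 70 mm high; origin under its centre
- elbow: bystander: copper pipe elbow lying flat, about 80 x 80 x 40 mm; origin on the bench under its middle
Mind the look-alikes: they are no part of the job. Leave any purple look-alike of the drain_stand alone.

How it is judged:
By the outcome, as a careful person would: the job done as asked, in the order asked, and still so for the second after the job is handed in, with the robot touching nothing.
It also fails if it takes over 58 s, if anything falls off the work surface, if the arm or the gripper's body presses on something with over 40 N, if the wrist force passes 120 N, or if a joint passes its speed limit or range.

## Working session

There is one attempt and no reset: what is moved stays moved. The work goes in short steps, Python scripts to look and compute and a tool call to move; the robot and the scene stay as the last step left them, time stands still between calls to the robot, and variables do not carry over. Pictures are saved under pics/ and viewed, about 8 in all and at most 12, crops included, and the job is handed in when it is done.

Besides the shell and the picture viewer there is one more tool, called after "Call:" as name(argument=value, ...) on one line, values as JSON. play_rows: Moves the arm, as the interface text tells. Its arguments: {"type":"object","properties":{"moves":{"type":"array"}},"required":["moves"]}

```bash
mkdir -p pics; cat > h.py <<'E'
import numpy as np, cv2
from workcell import ctrl
def cam(n):
    c=ctrl.camera(n); return c['frame'],np.array(c['mtx']),np.array(c['world_from_camera'])
def ray(c,u,v,z):
    _,K,T=c; d=T[:3,:3]@np.linalg.solve(K,[u,v,1.]); o=T[:3,3]; return o+d*(z-o[2])/d[2]
def proj(c,p):
    _,K,T=c; q=K@(T[:3,:3].T@(np.array(p,float)-T[:3,3])); return q[:2]/q[2]
E
python3 - <<'E'
from h import *
for n in('top','side'):
    c=cam(n); cv2.imwrite(f'pics/{n}0.png',cv2.resize(c[0],(800,600),interpolation=cv2.INTER_CUBIC)); print(n,c[1].round(1).tolist(),c[2].round(3).tolist())
s=ctrl.state(); print(s)
E
```

```text
top [[455.6, 0.0, 261.5], [0.0, 455.6, 190.1], [0.0, 0.0, 1.0]] [[-0.025, -0.996, 0.087, 362.687], [-1.0, 0.026, 0.012, -1.303], [-0.014, -0.086, -0.996, 1637.736], [0.0, 0.0, 0.0, 1.0]]
side [[498.3, 0.0, 258.6], [0.0, 498.3, 188.6], [0.0, 0.0, 1.0]] [[0.757, -0.37, 0.539, -377.558], [-0.654, -0.431, 0.622, -996.761], [0.002, -0.823, -0.568, 990.471], [0.0, 0.0, 0.0, 1.0]]
{'time': 0.1, 'joint_positions': array([-1.24891147,  0.32174666, -0.07007385,  1.45155087,  0.02259808,
        1.37077766, -0.05693977]), 'qd': array([-7.81014750e-04, -1.06739780e-03, -8.13706766e-05, -4.57267774e-03,
       -2.35109981e-04, -1.05172301e-03, -9.95787820e-04]), 'tau': array([ 8.97156474e-05, -4.92569625e+01, -4.05466827e-01, -3.13399315e+01,
       -6.41133101e-02,  3.93633870e-02,  7.18418596e-05]), 'eef_pos': array([196.80884188, 618.92870264, 193.9733328 ]), 'eef_rot': array([-8.35379835e-05,  1.53296853e-01,  9.88179820e-01, -8.43862447e-04]), 'ft_force': array([ 0.63737392, -0.29033517,  0.08969252]), 'moment': array([-0.00910859,  0.01929658, -0.05286119]), 'finger_gap': 87.20894897823052}
```

View pics/top0.png

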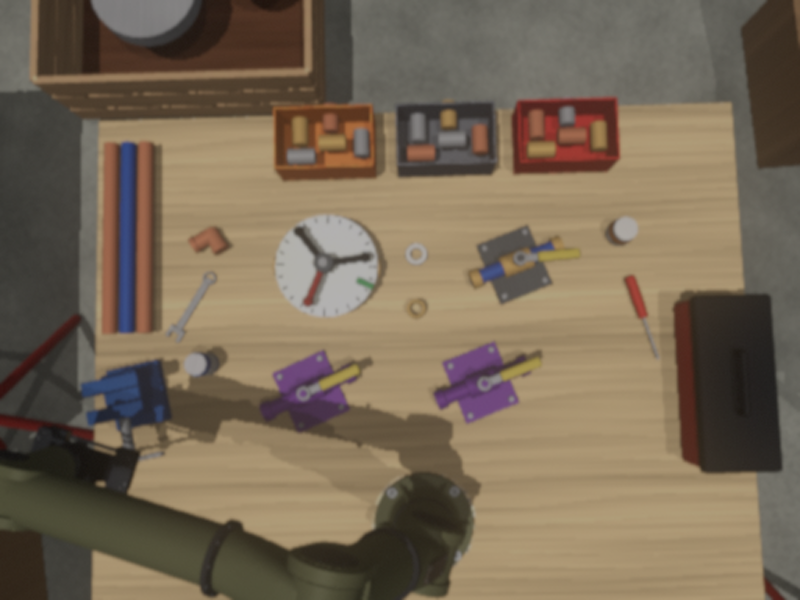

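View pics/side0.png

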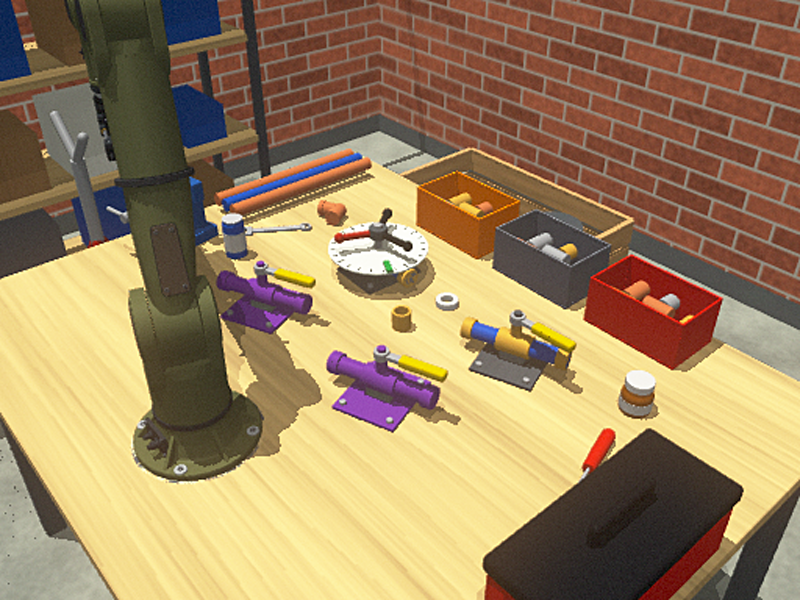

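```bash
python3 - <<'E'
from h import *
c=cam('top'); f=c[0]
a=cv2.resize(f[125:215,165:255],(400,400),interpolation=cv2.INTER_CUBIC); b=cv2.resize(f[125:215,290:380],(400,400),interpolation=cv2.INTER_CUBIC)
cv2.imwrite('pics/crop1.png',np.hstack([a,b]))
hsv=cv2.cvtColor(f,cv2.COLOR_BGR2HSV)
def m(lo,hi,box):
    k=cv2.inRange(hsv,lo,hi); z=np.zeros_like(k); x0,x1,y0,y1=box; z[y0:y1,x0:x1]=k[y0:y1,x0:x1]
    n,l,s,cc=cv2.connectedComponentsWithStats(z); i=1+s[1:,4].argmax(); p=np.argwhere(l==i)[:,::-1].astype(float)
    mu=p.mean(0); w,v=np.linalg.eigh(np.cov((p-mu).T)); t=(p-mu)@v[:,1]
    return len(p),mu,mu+v[:,1]*t.min(),mu+v[:,1]*t.max()
D=(165,255,125,215);V=(290,380,125,215)
for nm,lo,hi,bx,z in(('green',(45,80,40),(90,255,255),D,78),('yellow',(22,120,100),(34,255,255),V,105),('blue',(105,100,50),(130,255,255),V,60)):
    n,*p=m(lo,hi,bx); print(nm,n,*[(q.round(1).tolist(),ray(c,*q,z)[:2].round(1).tolist()) for q in p])
red=cv2.inRange(hsv,(0,120,60),(8,255,255))|cv2.inRange(hsv,(172,120,60),(180,255,255))
p=np.argwhere(red[125:215,165:255])[:,::-1]+[165,125]; print('red',len(p),p.min(0),p.max(0)); 
mu=p.mean(0);w,v=np.linalg.eigh(np.cov((p-mu).T));t=(p-mu)@v[:,1]
print([ray(c,*(mu+v[:,1]*q),106)[:2].round(1).tolist() for q in(t.min(),0,t.max())])
wh=cv2.inRange(hsv,(0,0,140),(180,60,255))[125:215,165:255]
cs,_=cv2.findContours(wh,cv2.RETR_EXTERNAL,cv2.CHAIN_APPROX_NONE); k=max(cs,key=cv2.contourArea)
e=cv2.fitEllipse(cv2.convexHull(k)); print(e, ray(c,e[0][0]+165,e[0][1]+125,68))
E
```

```text
green 1 ([231.0, 180.0], [536.4, 121.8]) ([nan, nan], [nan, nan]) ([nan, nan], [nan, nan])
yellow 148 ([358.0, 162.6], [581.5, -311.6]) ([370.1, 161.0], [585.7, -352.9]) ([344.9, 164.2], [577.0, -267.3])
blue 78 ([314.7, 173.7], [552.8, -168.7]) ([320.2, 171.5], [560.2, -188.2]) ([309.0, 176.0], [545.3, -148.8])
red 49 [195 175] [204 194]
[[552.7, 210.6], [517.9, 225.9], [488.8, 238.7]]
((43.2120361328125, 44.814762115478516), (66.34095764160156, 67.05406188964844), 19.238906860351562) [575.27171711 201.18183832  68.        ]<stdin>:9: RuntimeWarning: Degrees of freedom <= 0 for slice
  c *= np.true_divide(1, fact)
  c *= np.true_divide(1, fact)
```

View pics/crop1.png

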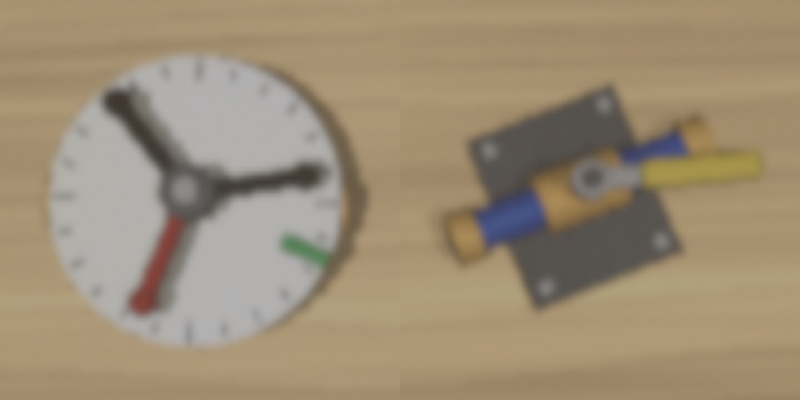

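```bash
cat >> h.py <<'E'
def rel(p):
    # shift and yaw in tool axes to go from current to world p
    from scipy.spatial.transform import Rotation as Ro
    s=ctrl.state(); q=s['eef_rot']; R=Ro.from_quat([q[1],q[2],q[3],q[0]])
    return R.inv().apply(np.array(p)-s['eef_pos'])
E
python3 - <<'E'
from h import *
c=cam('top')
def A(u,v,z,x0=165): return ray(c,x0+u*.225,125+v*.225,z)[:2]
P=lambda n,p:print(n,p.round(1))
pv=A(192,178,112,290);P('pivot',pv);P('end',A(362,163,105,290))
a=A(62,236,55,290);b=A(292,133,55,290);P('pipe',a);P('pipe2',b);d=b-a;print('yaw',np.arctan2(d[0],-d[1]))
hub=A(185,190,120);P('hub',hub);P('dial',ray(c,208.2,169.8,68)[:2])
for n,u,v,z in(('red',142,302,106),('b1',116,101,106),('b2',314,174,106),('m0',285,241,78),('m1',328,260,78)):
    p=A(u,v,z);P(n,p);e=p-np.array([575.3,201.2]);print(np.hypot(*e),np.degrees(np.arctan2(e[1],e[0])))
E
```

```text
pivot [ 574.2 -226.6]
end [ 583.3 -357.2]
pipe [ 539.  -131.4]
pipe2 [ 615.8 -315. ]
yaw 0.396277893061024
hub [575.4 199.7]
dial [575.3 201.2]
red [492.3 235.6]
89.79064104853869 157.50262689344925
b1 [647.6 253.6]
89.2896564850334 35.94020138175209
b2 [587.  102.7]
99.17702245717096 -83.21607893562027
m0 [539.3 128.2]
81.42117883034454 -116.23957450535018
m1 [523.6  95.1]
118.01777098030105 -115.97203664023579
```

```bash
cat >> h.py <<'E'
def yaw():  # world angle of tool y, deg
    from scipy.spatial.transform import Rotation as Ro
    q=ctrl.state()['eef_rot']; y=Ro.from_quat([q[1],q[2],q[3],q[0]]).as_matrix()[:,1]; return np.degrees(np.arctan2(y[1],y[0]))
def rows(p,th,q,tq,n):
    """equal rows from (p, tool-y angle th) to (q,tq); clockwise = + about tool z"""
    r=-(tq-th)/n
    def B(t): a=np.radians(t); y=np.array([np.cos(a),np.sin(a)]); return np.array([[-y[1],y[0]],y]) # x,y tool axes as rows
    S=sum(B(th-k*r).T for k in range(n))
    d=np.linalg.solve(S,np.array(q[:2])-np.array(p[:2]))
    return d.round(2),round(-(q[2]-p[2])/n,2),round(r,3)
def go(q,tq,n):
    s=ctrl.state(); print('from',s['eef_pos'].round(1),round(yaw(),1),'rows',n,rows(s['eef_pos'],yaw(),q,tq,n))
E
python3 - <<'E'
from h import *
go((470,180,330),21,11)
E
```

```text
from [196.9 619.1 194.3] 72.4 rows 11 (array([-46.45, -14.32]), np.float64(-12.34), np.float64(4.67))
```

Call:
play_rows(moves=[{"travel":[-46.45,-14.3,-12.3],"delta_rot":[0,0,4.67],"gripper":1},{"travel":[-46.45,-14.3,-12.3],"delta_rot":[0,0,4.67],"gripper":1},{"travel":[-46.45,-14.3,-12.3],"delta_rot":[0,0,4.67],"gripper":1},{"travel":[-46.45,-14.3,-12.3],"delta_rot":[0,0,4.67],"gripper":1},{"travel":[-46.45,-14.3,-12.3],"delta_rot":[0,0,4.67],"gripper":1},{"travel":[-46.45,-14.3,-12.3],"delta_rot":[0,0,4.67],"gripper":1},{"travel":[-46.45,-14.3,-12.3],"delta_rot":[0,0,4.67],"gripper":1},{"travel":[-46.45,-14.3,-12.3],"delta_rot":[0,0,4.67],"gripper":1},{"travel":[-46.45,-14.3,-12.3],"delta_rot":[0,0,4.67],"gripper":1},{"travel":[-46.45,-14.3,-12.3],"delta_rot":[0,0,4.67],"gripper":1},{"travel":[-46.45,-14.3,-12.3],"delta_rot":[0,0,4.67],"gripper":1},{"travel":[0,0,0],"delta_rot":[0,0,0],"gripper":1}])

```text
time: 1.7
eef_pos: [471.9, 175.9, 332.0]
eef_rot: [0.001, 0.57, 0.822, 0.001]
ft_force: [-0.2, 0.6, 0.2]
finger_gap: 0.6
```

```bash
python3 - <<'E'
from h import *
c=cam('wrist'); np.savez('w1.npz',*c); cv2.imwrite('pics/w1.png',cv2.resize(c[0],(800,600),interpolation=cv2.INTER_CUBIC)); print(c[2].round(3).tolist(),c[1][0,0],proj(c,(575,200,106))*1.5625)
s=ctrl.state();print(s['time'],s['finger_gap'],s['ft_force'])
# lever start: pivot, phi=-86
pv=np.array([574.2,-226.6]);a=np.radians(-86);l=np.array([np.cos(a),np.sin(a)]);n=np.array([-l[1],l[0]])
st=pv+100*l+42*n;print(st)
go((*st,200),4,11)
E
```

```text
[[0.937, 0.336, 0.099, 444.419], [0.35, -0.901, -0.257, 246.637], [0.003, 0.276, -0.961, 521.582], [0.0, 0.0, 0.0, 1.0]] 278.3203023379625 [515.34724927 279.50364855]
1.75 0.44469045503937066 [-0.46049994  0.20750383 -0.11071649]
[ 623.07333749 -323.42663313]
from [470.8 178.9 331.1] 20.8 rows 11 (array([-47.78,   3.09]), np.float64(11.91), np.float64(1.526))
```

View pics/w1.png

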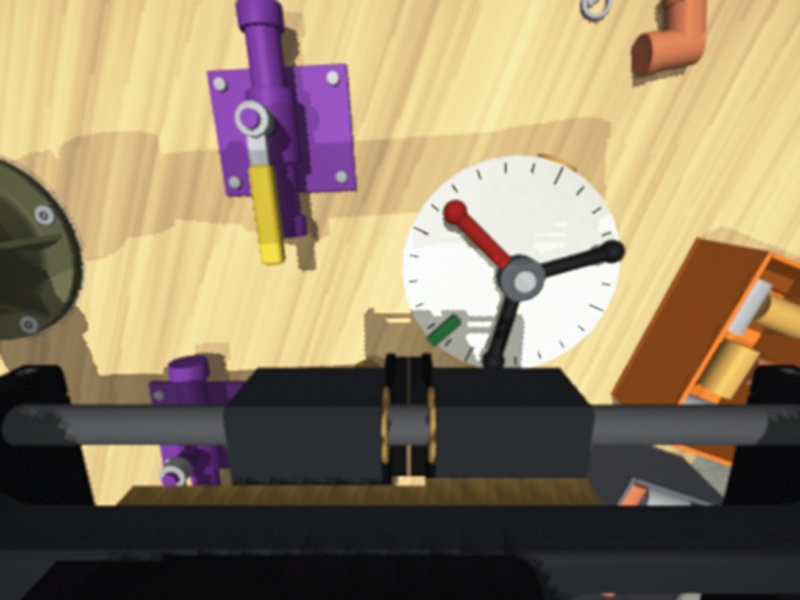

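```bash
cat > star.py <<'E'
from h import *
def meas(c):
    hsv=cv2.cvtColor(c[0],cv2.COLOR_BGR2HSV)
    ctr=proj(c,(575.3,200.5,80)); f=c[1][0,0]; d=np.linalg.norm(c[2][:3,3]-[575,200,80]); R=1.1*115*f/d
    disk=np.zeros(hsv.shape[:2],np.uint8); cv2.circle(disk,tuple(int(x) for x in ctr),int(R),255,-1)
    out={}
    wh=cv2.inRange(hsv,(0,0,150),(180,70,255))&disk
    cs,_=cv2.findContours(wh,cv2.RETR_EXTERNAL,cv2.CHAIN_APPROX_NONE); k=max(cs,key=cv2.contourArea)
    P=np.array([ray(c,*q,68)[:2] for q in cv2.convexHull(k)[:,0].astype(float)])
    A=np.c_[2*P,np.ones(len(P))]; x=np.linalg.lstsq(A,(P**2).sum(1),rcond=None)[0]; print('dial fit',x[:2].round(1),np.sqrt(x[2]+x[0]**2+x[1]**2).round(1))
    red=(cv2.inRange(hsv,(0,140,50),(6,255,255))|cv2.inRange(hsv,(173,140,50),(180,255,255)))&disk
    gr=cv2.inRange(hsv,(50,90,30),(90,255,255))&disk
    for n,m,z in(('red',red,106),('green',gr,78)):
        p=np.argwhere(m)[:,::-1].astype(float)
        if len(p)<8: print(n,len(p)); continue
        W=np.array([ray(c,*q,z)[:2] for q in p]); mu=W.mean(0); w,v=np.linalg.eigh(np.cov((W-mu).T)); t=(W-mu)@v[:,1]
        print(n,len(p),'mean',mu.round(1),'ends',(mu+v[:,1]*t.min()).round(1),(mu+v[:,1]*t.max()).round(1),'axis',np.degrees(np.arctan2(v[1,1],v[0,1])).round(1))
        for C in([575.3,200.5],):
            e=mu-C; print('   bearing from centre',np.degrees(np.arctan2(e[1],e[0])).round(2),'r',np.hypot(*e).round(1))
E
python3 - <<'E'
from star import *
z=np.load('w1.npz'); c=[z[k] for k in z.files]; meas(c)
for n,u,v,h in(('hub',525,282,120),('red',455,211,106),('b1',613,251,106),('b2',493,358,106)): print(n,ray(c,u/1.5625,v/1.5625,h)[:2].round(1))
E
```

```text
dial fit [576.  203.7] 114.3
red 529 mean [520.5 227.8] ends [559.5 211.1] [485.8 242.7] axis 156.8
   bearing from centre 153.5 r 61.2
green 161 mean [533.8 118.9] ends [525.8 102.1] [541.9 135.9] axis 64.5
   bearing from centre -116.95 r 91.5
hub [580.1 202.6]
red [495.1 239.9]
b1 [651.2 258.2]
b2 [587.6 116.8]
```

Call:
play_rows(moves=[{"travel":[-47.8,3.1,11.9],"delta_rot":[0,0,1.53],"gripper":1},{"travel":[-47.8,3.1,11.9],"delta_rot":[0,0,1.53],"gripper":1},{"travel":[-47.8,3.1,11.9],"delta_rot":[0,0,1.53],"gripper":1},{"travel":[-47.8,3.1,11.9],"delta_rot":[0,0,1.53],"gripper":1},{"travel":[-47.8,3.1,11.9],"delta_rot":[0,0,1.53],"gripper":1},{"travel":[-47.8,3.1,11.9],"delta_rot":[0,0,1.53],"gripper":1},{"travel":[-47.8,3.1,11.9],"delta_rot":[0,0,1.53],"gripper":1},{"travel":[-47.8,3.1,11.9],"delta_rot":[0,0,1.53],"gripper":1},{"travel":[-47.8,3.1,11.9],"delta_rot":[0,0,1.53],"gripper":1},{"travel":[-47.8,3.1,11.9],"delta_rot":[0,0,1.53],"gripper":1},{"travel":[-47.8,3.1,11.9],"delta_rot":[0,0,1.53],"gripper":1},{"travel":[0,0,0],"delta_rot":[0,0,0],"gripper":1}])

```text
time: 3.25
eef_pos: [622.5, -324.4, 195.9]
eef_rot: [-0.002, 0.682, 0.731, -0.002]
ft_force: [-0.4, -0.5, 0.8]
finger_gap: 0.3
```

```bash
python3 - <<'E'
from h import *
s=ctrl.state();print(s['time'],s['eef_pos'],s['joint_positions'].round(2),s['ft_force'])
go((623,-323.4,82),4,4)
c=cam('wrist'); np.savez('w2.npz',*c); cv2.imwrite('pics/w2.png',cv2.resize(c[0],(800,600),interpolation=cv2.INTER_CUBIC))
E
```

```text
3.25 [ 622.47065811 -324.38538613  195.85597851] [-0.05  0.51  0.72  1.32 -0.33  1.44  0.73] [-0.39811551 -0.45416784  0.77744813]
from [ 622.5 -324.4  195.9] 3.9 rows 4 (array([0.24, 0.15]), np.float64(28.46), np.float64(-0.02))
```

View pics/w2.png

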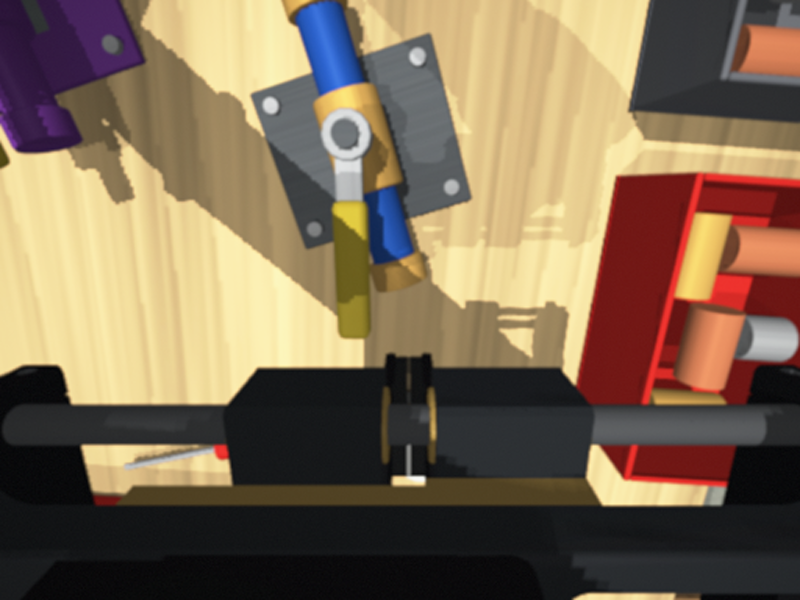

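```bash
python3 - <<'E'
from h import *
z=np.load('w2.npz'); c=[z[k] for k in z.files]
t=cam('top')
for n,u,v,h in(('piv',345,133,112),('end',354,337,102)): print(n,ray(c,u/1.5625,v/1.5625,h)[:2].round(1))
pv=np.array([574.2,-226.6])
def pos(f,o,r=100):
    a=np.radians(f); l=np.array([np.cos(a),np.sin(a)]); return (*(pv+r*l+o*np.array([-l[1],l[0]])),82)
print(rows(pos(-86,30),4,pos(-152,26),-62,12), pos(-86,30), pos(-152,26), pos(-157.3,26))
E
```

```text
piv [ 577.5 -222.6]
end [ 586.  -352.8]
(array([ -2.21, -10.01]), 0.0, 5.5) (np.float64(611.1025688822074), np.float64(-324.2637108136587), 82) (np.float64(498.1115013465405), np.float64(-296.50379369292114), 82) (np.float64(491.9797481548077), np.float64(-289.17659455829425), 82)
```

Call:
play_rows(moves=[{"travel":[0,0,28.5],"delta_rot":[0,0,0],"gripper":1},{"travel":[0,0,28.5],"delta_rot":[0,0,0],"gripper":1},{"travel":[0,0,28.5],"delta_rot":[0,0,0],"gripper":1},{"travel":[0,0,28.5],"delta_rot":[0,0,0],"gripper":1},{"travel":[0,0,0],"delta_rot":[0,0,0],"gripper":1},{"travel":[0,-6,0],"delta_rot":[0,0,0],"gripper":1},{"travel":[0,-6,0],"delta_rot":[0,0,0],"gripper":1},{"travel":[0,0,0],"delta_rot":[0,0,0],"gripper":1}])

```text
time: 4.35
eef_pos: [612.1, -322.9, 86.8]
eef_rot: [0.001, 0.681, 0.732, 0.0]
ft_force: [0.7, 0.3, 0.3]
finger_gap: -0.0
```

Call:
play_rows(moves=[{"travel":[-2.2,-10,4],"delta_rot":[0,0,5.5],"gripper":1},{"travel":[-2.2,-10,0],"delta_rot":[0,0,5.5],"gripper":1},{"travel":[-2.2,-10,0],"delta_rot":[0,0,5.5],"gripper":1},{"travel":[-2.2,-10,0],"delta_rot":[0,0,5.5],"gripper":1},{"travel":[-2.2,-10,0],"delta_rot":[0,0,5.5],"gripper":1},{"travel":[-2.2,-10,0],"delta_rot":[0,0,5.5],"gripper":1}])

```text
time: 5.1
eef_pos: [553.7, -325.4, 82.6]
eef_rot: [0.002, 0.862, 0.508, 0.002]
ft_force: [3.1, -0.9, -0.5]
finger_gap: 0.3
```

Call:
play_rows(moves=[{"travel":[-2.2,-10,0],"delta_rot":[0,0,5.5],"gripper":1},{"travel":[-2.2,-10,0],"delta_rot":[0,0,5.5],"gripper":1},{"travel":[-2.2,-10,0],"delta_rot":[0,0,5.5],"gripper":1},{"travel":[-2.2,-10,0],"delta_rot":[0,0,5.5],"gripper":1},{"travel":[-2.2,-10,0],"delta_rot":[0,0,5.5],"gripper":1},{"travel":[-2.2,-10,0],"delta_rot":[0,0,5.5],"gripper":1}])

```text
time: 5.85
eef_pos: [501.5, -296.2, 83.2]
eef_rot: [0.002, 0.97, 0.242, 0.002]
ft_force: [2.5, -2.2, 2.2]
finger_gap: 0.4
```

Call:
play_rows(moves=[{"travel":[-0.5,-3,0],"delta_rot":[0,0,1.7],"gripper":1},{"travel":[-0.5,-3,0],"delta_rot":[0,0,1.7],"gripper":1},{"travel":[0,0,0],"delta_rot":[0,0,0],"gripper":1}])

```text
time: 6.22
eef_pos: [496.9, -290.8, 82.8]
eef_rot: [0.001, 0.977, 0.215, 0.001]
ft_force: [2.0, -1.3, 6.6]
finger_gap: 0.6
```

Call:
play_rows(moves=[{"travel":[-0.3,-2,0],"delta_rot":[0,0,1],"gripper":1},{"travel":[-0.3,-2,0],"delta_rot":[0,0,1],"gripper":1},{"travel":[0,0,0],"delta_rot":[0,0,0],"gripper":1}])

```text
time: 6.6
eef_pos: [494.5, -287.9, 82.7]
eef_rot: [0.001, 0.98, 0.197, 0.001]
ft_force: [0.8, -1.8, 6.5]
finger_gap: 0.2
```

Call:
play_rows(moves=[{"travel":[0,-2,0],"delta_rot":[0,0,0],"gripper":1},{"travel":[0,-2,0],"delta_rot":[0,0,0],"gripper":1},{"travel":[0,0,0],"delta_rot":[0,0,0],"gripper":1}])

```text
time: 6.98
eef_pos: [492.6, -284.6, 82.8]
eef_rot: [0.001, 0.98, 0.197, 0.001]
ft_force: [0.8, -3.2, 7.2]
finger_gap: 0.6
```

```bash
python3 - <<'E'
from h import *
c=cam('wrist'); np.savez('w3.npz',*c)
a=cam('top');a=a[0]
cv2.imwrite('pics/t3.png',np.hstack([cv2.resize(a[125:235,290:400],(400,400),interpolation=cv2.INTER_CUBIC),cv2.resize(c[0],(400,300))[:, :].copy() if 0 else cv2.copyMakeBorder(cv2.resize(c[0],(400,300)),0,100,0,0,cv2.BORDER_CONSTANT)]))
print(ctrl.state()['eef_pos'],yaw(),ctrl.state()['ft_force'])
E
```

```text
[ 492.58436629 -284.64429087   82.7556144 ] -67.25096783714967 [ 0.58379687 -3.13326195  7.7371302 ]
```

View pics/t3.png

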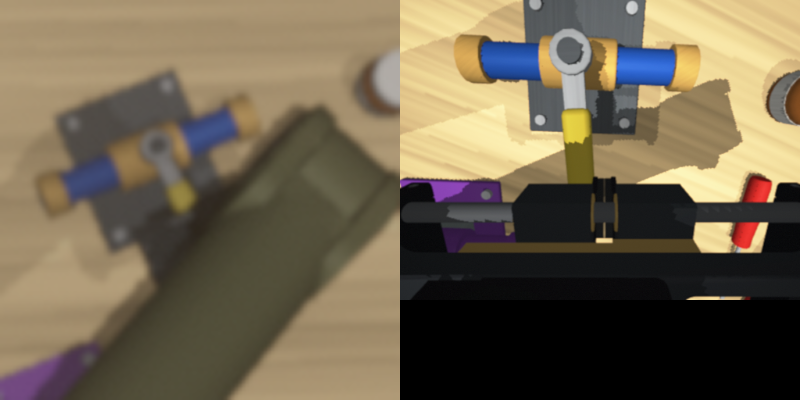

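Call:
play_rows(moves=[{"travel":[0,-2,0],"delta_rot":[0,0,0],"gripper":1},{"travel":[0,-2,0],"delta_rot":[0,0,0],"gripper":1},{"travel":[0,-1,0],"delta_rot":[0,0,0],"gripper":1},{"travel":[0,0,0],"delta_rot":[0,0,0],"gripper":1}])

```text
time: 7.58
eef_pos: [490.1, -279.6, 82.0]
eef_rot: [0.001, 0.98, 0.197, 0.0]
ft_force: [-0.3, -4.6, 4.4]
finger_gap: 0.5
```

Call:
play_rows(moves=[{"travel":[0,-2,0],"delta_rot":[0,0,0],"gripper":1},{"travel":[0,-1,0],"delta_rot":[0,0,0],"gripper":1},{"travel":[0,0,0],"delta_rot":[0,0,0],"gripper":1}])

```text
time: 7.95
eef_pos: [489.2, -277.6, 81.9]
eef_rot: [0.002, 0.98, 0.197, 0.0]
ft_force: [1.1, -6.2, 4.5]
finger_gap: 0.4
```

Call:
play_rows(moves=[{"travel":[0,-1.5,0],"delta_rot":[0,0,0],"gripper":1},{"travel":[0,-1.5,0],"delta_rot":[0,0,0],"gripper":1},{"travel":[0,0,0],"delta_rot":[0,0,0],"gripper":1}])

```text
time: 8.32
eef_pos: [489.1, -277.4, 82.2]
eef_rot: [0.005, 0.98, 0.197, 0.001]
ft_force: [6.0, -11.3, -1.0]
finger_gap: -0.0
```

Call:
play_rows(moves=[{"travel":[0,-2,0],"delta_rot":[0,0,0],"gripper":1},{"travel":[0,-1,0],"delta_rot":[0,0,0],"gripper":1},{"travel":[0,0,0],"delta_rot":[0,0,0],"gripper":1}])

```text
time: 8.7
eef_pos: [488.0, -274.0, 83.5]
eef_rot: [0.003, 0.98, 0.197, 0.002]
ft_force: [0.8, -8.3, 11.4]
finger_gap: 0.5
```

```bash
python3 - <<'E'
from h import *
c=cam('wrist'); np.savez('w4.npz',*c)
cv2.imwrite('pics/w4.png',cv2.resize(c[0][:260],(800,406),interpolation=cv2.INTER_CUBIC))
print(ctrl.state()['eef_pos'],ctrl.state()['ft_force'])
E
```

```text
[ 487.99742198 -273.94627908   83.46238527] [ 1.65303596 -7.60246951 10.44394849]
```

View pics/w4.png

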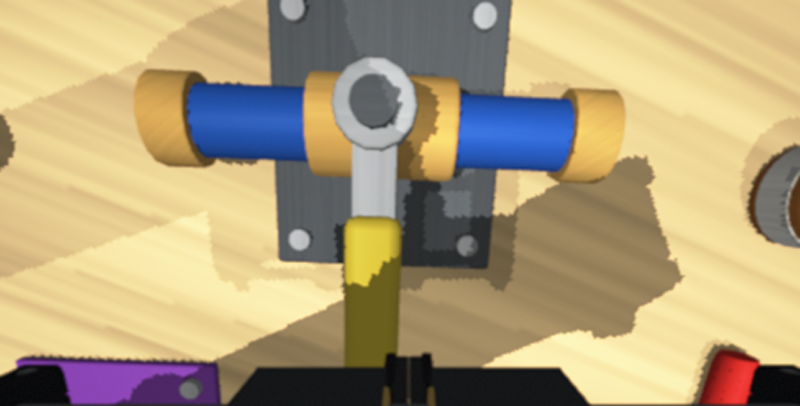

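Call:
play_rows(moves=[{"travel":[0,-2,0],"delta_rot":[0,0,0],"gripper":1},{"travel":[0,-1,0],"delta_rot":[0,0,0],"gripper":1},{"travel":[0,0,0],"delta_rot":[0,0,0],"gripper":1}])

```text
time: 9.12
eef_pos: [487.2, -271.0, 83.7]
eef_rot: [0.003, 0.98, 0.197, 0.002]
ft_force: [1.7, -7.9, 12.6]
finger_gap: 0.6
```

Call:
play_rows(moves=[{"travel":[0,-2,0],"delta_rot":[0,0,0],"gripper":1},{"travel":[0,-1,0],"delta_rot":[0,0,0],"gripper":1},{"travel":[0,0,0],"delta_rot":[0,0,0],"gripper":1}])

```text
time: 9.5
eef_pos: [486.2, -268.2, 83.7]
eef_rot: [0.003, 0.98, 0.197, 0.002]
ft_force: [1.8, -7.9, 11.5]
finger_gap: 0.6
```

```bash
python3 - <<'E'
from h import *
c=cam('side'); u,v=proj(c,(500,-260,100)).astype(int); print(u,v)
w=cam('wrist'); np.savez('w5.npz',*w); np.savez('s5.npz',*c)
a=cv2.resize(c[0][max(v-50,0):v+50,u-50:u+50],(500,500),interpolation=cv2.INTER_CUBIC)
b=cv2.resize(w[0][0:260,150:310],(300,500),interpolation=cv2.INTER_CUBIC)
cv2.imwrite('pics/s5.png',np.hstack([a,b]))
for p in((486,-268,83.7),(574,-226,120)): print(((proj(c,p)-[u-50,max(v-50,0)])*5).round())
E
```

```text
321 219
[242. 293.]
[297. 152.]
```

View pics/s5.png

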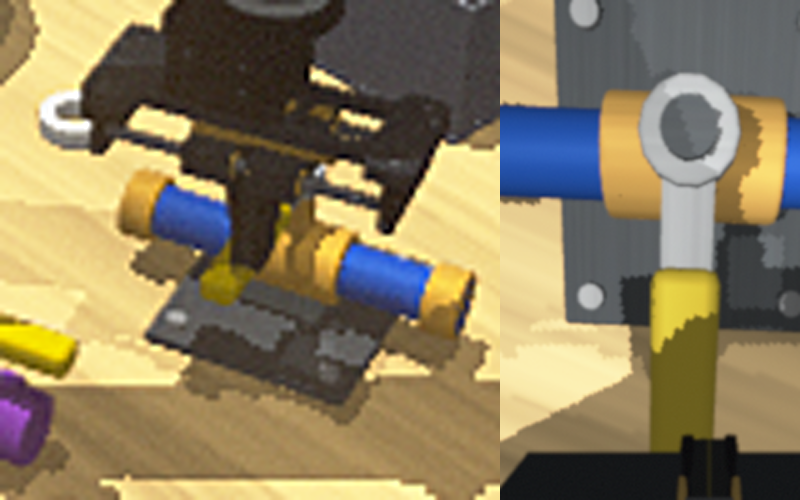

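```bash
python3 - <<'E'
from h import *
z=np.load('s5.npz'); c=[z[k] for k in z.files]
for z in (84,111):
    for u,v in((262,270),(232,262),(220,285),(235,248)): print(z,(u,v),ray(c,271+u/5,169+v/5,z).round(1))
s=ctrl.state(); print(s)
E
```

```text
84 (262, 270) [ 510.3 -260.9   84. ]
84 (232, 262) [ 502.5 -244.3   84. ]
84 (220, 285) [ 481.7 -254.6   84. ]
84 (235, 248) [ 513.5 -236.3   84. ]
111 (262, 270) [ 483.9 -282.8  111. ]
111 (232, 262) [ 476.3 -266.8  111. ]
111 (220, 285) [ 456.1 -276.7  111. ]
111 (235, 248) [ 486.9 -259.   111. ]
{'time': 9.6, 'joint_positions': array([-0.46324645,  0.33193697,  1.07986315,  1.86216581, -0.32102873,
        1.13094201, -0.44312487]), 'qd': array([-0.00163028, -0.00018377,  0.00115927, -0.00056206,  0.00097069,
        0.0002037 ,  0.00070214]), 'tau': array([-3.33360963e+00, -2.49890631e+01,  3.86445791e+00, -1.99764866e+01,
       -1.62341114e+00,  2.30387896e+00, -3.55869546e-03]), 'eef_pos': array([ 486.17129608, -268.16753739,   83.67977435]), 'eef_rot': array([0.00338827, 0.98041861, 0.19688565, 0.00197676]), 'ft_force': array([ 1.57657031, -7.17280484, 11.46558521]), 'moment': array([-1.87763563, -0.20737609,  0.00377925]), 'finger_gap': 0.4980818876986593}
```

Call:
play_rows(moves=[{"travel":[0,0,-10],"delta_rot":[0,0,0],"gripper":1},{"travel":[0,10,-20],"delta_rot":[0,0,0],"gripper":1},{"travel":[0,30,-20],"delta_rot":[0,0,0],"gripper":1},{"travel":[0,30,-20],"delta_rot":[0,0,0],"gripper":1},{"travel":[0,0,0],"delta_rot":[0,0,0],"gripper":1}])

```text
time: 10.22
eef_pos: [511.1, -329.7, 151.7]
eef_rot: [-0.0, 0.98, 0.197, -0.0]
ft_force: [-0.1, -0.2, 0.2]
finger_gap: 0.3
```

```bash
python3 - <<'E'
from h import *
c=cam('side'); s=ctrl.state(); p=s['eef_pos']; print(p,yaw(),s['ft_force'])
w=cam('wrist'); np.savez('w6.npz',*w); np.savez('s6.npz',*c)
q=proj(c,p); o=(q-[60,70]).astype(int); print(o)
im=c[0].copy()
a=cv2.resize(im[o[1]:o[1]+100,o[0]:o[0]+100],(500,500),interpolation=cv2.INTER_CUBIC)
for dz,col in((0,(0,0,255)),(27,(0,255,0))):
    r=((proj(c,p+[0,0,dz])-o+.5)*5).astype(int); cv2.circle(a,tuple(r),3,col,-1)
b=cv2.resize(w[0][0:260,150:310],(300,500),interpolation=cv2.INTER_CUBIC)
cv2.imwrite('pics/s6.png',np.hstack([a,b]))
E
```

```text
[ 510.51327782 -328.07809617  150.59533895] -67.27515644754571 [ 0.18358338  0.38976887 -1.30400414]
[283 145]
```

View pics/s6.png

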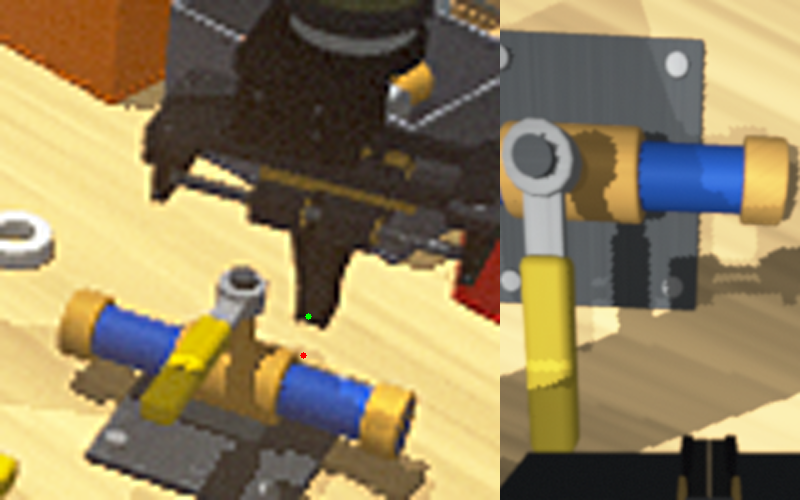

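```bash
python3 - <<'E'
from h import *
from scipy.ndimage import label
for n in('w4','w5','w6'):
    z=np.load(n+'.npz'); c=[z[k] for k in z.files]
    hsv=cv2.cvtColor(c[0],cv2.COLOR_BGR2HSV)
    y=cv2.inRange(hsv,(24,150,60),(34,255,255)); y[240:]=0; y[:, :150]=0
    nn,l,s,_=cv2.connectedComponentsWithStats(y); i=1+s[1:,4].argmax(); p=np.argwhere(l==i)
    C=[]
    r0,r1=p[:,0].min()+6,p[:,0].max()-8
    for r in range(r0,r1): cc=p[p[:,0]==r][:,1]; C.append(ray(c,cc.mean(),r,109)[:2])
    C=np.array(C); mu=C.mean(0); w,v=np.linalg.eigh(np.cov((C-mu).T)); a=v[:,1]; L=np.degrees(np.arctan2(a[1],a[0]))%180
    b=cv2.inRange(hsv,(105,130,60),(125,255,255)); b[150:]=0
    nn,l,s,_=cv2.connectedComponentsWithStats(b); P=[]
    q=np.argwhere(b)[:,::-1]; 
    for col in range(q[:,0].min(),q[:,0].max()):
        t=q[q[:,0]==col][:,1]
        if len(t)>20: P.append(ray(c,col,(t.min()+t.max())/2,45)[:2])
    P=np.array(P); mp=P.mean(0); w2,v2=np.linalg.eigh(np.cov((P-mp).T)); a2=v2[:,1]; B=np.degrees(np.arctan2(a2[1],a2[0]))%180
    print(n,len(C),'lever',L.round(2),mu.round(1),'pipe',len(P),B.round(2),mp.round(1),'diff',(B-L).round(2), w[0],w2[0])
E
```

```text
w4 81 lever 20.57 [ 515.4 -246.6] pipe 145 110.43 [ 577.1 -221.8] diff 89.86 0.014218982549039083 1.5368608562839086
w5 80 lever 20.88 [ 515.5 -246.4] pipe 143 110.47 [ 577.3 -222.1] diff 89.59 0.012774054238263943 1.4013585934183084
w6 88 lever 20.6 [ 502.5 -252.8] pipe 105 110.38 [ 576.7 -221.1] diff 89.79 0.041495051012461204 0.41084652487865014
```

Call:
play_rows(moves=[{"travel":[0,0,30],"delta_rot":[0,0,0],"gripper":1},{"travel":[0,0,30],"delta_rot":[0,0,0],"gripper":1},{"travel":[0,0,28],"delta_rot":[0,0,0],"gripper":1},{"travel":[0,-12,0],"delta_rot":[0,0,0],"gripper":1},{"travel":[0,-12,0],"delta_rot":[0,0,0],"gripper":1},{"travel":[0,-8,0],"delta_rot":[0,0,0],"gripper":1},{"travel":[0,-3,0],"delta_rot":[0,0,0],"gripper":1},{"travel":[0,-2,0],"delta_rot":[0,0,0],"gripper":1},{"travel":[0,-2,0],"delta_rot":[0,0,0],"gripper":1},{"travel":[0,0,0],"delta_rot":[0,0,0],"gripper":1}])

```text
time: 11.58
eef_pos: [496.1, -293.1, 63.4]
eef_rot: [0.0, 0.98, 0.197, 0.0]
ft_force: [0.3, 0.2, -0.3]
finger_gap: 0.1
```

Call:
play_rows(moves=[{"travel":[0,-2,0],"delta_rot":[0,0,0],"gripper":1},{"travel":[0,-2,0],"delta_rot":[0,0,0],"gripper":1},{"travel":[0,0,0],"delta_rot":[0,0,0],"gripper":1}])

```text
time: 11.95
eef_pos: [494.6, -289.1, 63.3]
eef_rot: [-0.0, 0.98, 0.197, 0.0]
ft_force: [0.2, 0.4, 0.0]
finger_gap: 0.6
```

Call:
play_rows(moves=[{"travel":[0,-2,0],"delta_rot":[0,0,0],"gripper":1},{"travel":[0,-2,0],"delta_rot":[0,0,0],"gripper":1},{"travel":[0,0,0],"delta_rot":[0,0,0],"gripper":1}])

```text
time: 12.32
eef_pos: [493.1, -285.3, 63.3]
eef_rot: [-0.0, 0.98, 0.197, 0.0]
ft_force: [0.7, 0.6, -0.3]
finger_gap: 0.4
```

Call:
play_rows(moves=[{"travel":[0,-2,0],"delta_rot":[0,0,0],"gripper":1},{"travel":[0,-2,0],"delta_rot":[0,0,0],"gripper":1},{"travel":[0,0,0],"delta_rot":[0,0,0],"gripper":1}])

```text
time: 12.7
eef_pos: [491.5, -281.7, 63.3]
eef_rot: [-0.0, 0.98, 0.197, 0.0]
ft_force: [0.2, -0.2, -0.5]
finger_gap: 0.4
```

Call:
play_rows(moves=[{"travel":[0,-1.5,0],"delta_rot":[0,0,0],"gripper":1},{"travel":[0,-1.5,0],"delta_rot":[0,0,0],"gripper":1},{"travel":[0,0,0],"delta_rot":[0,0,0],"gripper":1}])

```text
time: 13.08
eef_pos: [490.4, -278.9, 63.3]
eef_rot: [-0.0, 0.98, 0.197, 0.0]
ft_force: [-0.8, 0.0, -0.4]
finger_gap: 0.3
```

Call:
play_rows(moves=[{"travel":[0,-1.5,0],"delta_rot":[0,0,0],"gripper":1},{"travel":[0,-1,0],"delta_rot":[0,0,0],"gripper":1},{"travel":[0,0,0],"delta_rot":[0,0,0],"gripper":1}])

```text
time: 13.45
eef_pos: [490.0, -278.1, 63.6]
eef_rot: [0.001, 0.98, 0.197, 0.001]
ft_force: [3.5, -3.8, -3.4]
finger_gap: 0.7
```

Call:
play_rows(moves=[{"travel":[0,-2,0],"delta_rot":[0,0,0],"gripper":1},{"travel":[0,-1,0],"delta_rot":[0,0,0],"gripper":1},{"travel":[0,0,0],"delta_rot":[0,0,0],"gripper":1}])

```text
time: 13.82
eef_pos: [489.9, -278.2, 63.9]
eef_rot: [0.004, 0.98, 0.197, 0.002]
ft_force: [7.1, -10.2, -7.5]
finger_gap: 0.4
```

Call:
play_rows(moves=[{"travel":[0,-2,0],"delta_rot":[0,0,0],"gripper":1},{"travel":[0,-1,0],"delta_rot":[0,0,0],"gripper":1},{"travel":[0,0,0],"delta_rot":[0,0,0],"gripper":1}])

```text
time: 14.2
eef_pos: [489.9, -278.3, 64.3]
eef_rot: [0.007, 0.981, 0.196, 0.003]
ft_force: [10.6, -15.8, -13.2]
finger_gap: 0.9
```

Call:
play_rows(moves=[{"travel":[0,10,0],"delta_rot":[0,0,0],"gripper":1},{"travel":[0,15,0],"delta_rot":[0,0,0],"gripper":1},{"travel":[0,10,-30],"delta_rot":[0,0,0],"gripper":1},{"travel":[0,0,-40],"delta_rot":[0,0,0],"gripper":1},{"travel":[0,0,-40],"delta_rot":[0,0,0],"gripper":1},{"travel":[0,0,0],"delta_rot":[0,0,0],"gripper":1}])

```text
time: 14.95
eef_pos: [502.0, -304.2, 176.3]
eef_rot: [0.001, 0.98, 0.198, 0.002]
ft_force: [-0.4, -0.1, -1.1]
finger_gap: 0.3
```

```bash
python3 - <<'E'
from h import *
C=np.array([575.5,200.])
def pos(f,o,r=60):
    a=np.radians(f); l=np.array([np.cos(a),np.sin(a)]); return (*(C+r*l-o*np.array([-l[1],l[0]])),175)
f0=156.7
print(pos(f0,35)); go(pos(f0,35),f0-180,12)
E
```

```text
(np.float64(534.2373097091186), np.float64(255.87835350078595), 175)
from [ 502.  -304.2  176.3] -67.2 rows 12 (array([ 34.58, -33.15]), np.float64(0.11), np.float64(-3.659))
```

Call:
play_rows(moves=[{"travel":[34.6,-33.15,0],"delta_rot":[0,0,-3.66],"gripper":1},{"travel":[34.6,-33.15,0],"delta_rot":[0,0,-3.66],"gripper":1},{"travel":[34.6,-33.15,0],"delta_rot":[0,0,-3.66],"gripper":1},{"travel":[34.6,-33.15,0],"delta_rot":[0,0,-3.66],"gripper":1},{"travel":[34.6,-33.15,0],"delta_rot":[0,0,-3.66],"gripper":1},{"travel":[34.6,-33.15,0],"delta_rot":[0,0,-3.66],"gripper":1},{"travel":[34.6,-33.15,0],"delta_rot":[0,0,-3.66],"gripper":1},{"travel":[34.6,-33.15,0],"delta_rot":[0,0,-3.66],"gripper":1},{"travel":[34.6,-33.15,0],"delta_rot":[0,0,-3.66],"gripper":1},{"travel":[34.6,-33.15,0],"delta_rot":[0,0,-3.66],"gripper":1},{"travel":[34.6,-33.15,0],"delta_rot":[0,0,-3.66],"gripper":1},{"travel":[34.6,-33.15,0],"delta_rot":[0,0,-3.66],"gripper":1}])

```text
time: 16.45
eef_pos: [531.4, 258.1, 172.2]
eef_rot: [-0.0, 0.835, 0.551, -0.001]
ft_force: [0.8, 0.4, 0.5]
finger_gap: 0.9
```

Call:
play_rows(moves=[{"travel":[0,0,0],"delta_rot":[0,0,0],"gripper":1}])

```text
time: 16.58
eef_pos: [529.6, 262.4, 171.6]
eef_rot: [-0.001, 0.833, 0.554, -0.002]
ft_force: [-0.2, -0.4, -0.5]
finger_gap: 0.5
```

```bash
python3 - <<'E'
from h import *
c=cam('side'); s=ctrl.state(); p=s['eef_pos']; print(s['time'],p,yaw(),s['ft_force'],s['joint_positions'].round(2))
w=cam('wrist'); np.savez('w7.npz',*w); np.savez('s7.npz',*c)
q=proj(c,p-[0,0,40]); o=(q-[40,60]).astype(int); 
a=cv2.resize(c[0][o[1]:o[1]+100,o[0]:o[0]+80],(400,500),interpolation=cv2.INTER_CUBIC)
r=((proj(c,p+[0,0,26])-o+.5)*5).astype(int); cv2.circle(a,tuple(r),3,(0,255,0),-1)
b=cv2.copyMakeBorder(cv2.resize(w[0],(400,300)),0,200,0,0,cv2.BORDER_CONSTANT)
cv2.imwrite('pics/s7.png',np.hstack([a,b]))
E
```

```text
16.625 [530.98656558 258.91112043 171.90873732] -23.03325243290555 [ 0.40724296 -0.86304809 -0.28870221] [-1.15  0.26  0.77  1.66 -0.18  1.31 -0.75]
```

View pics/s7.png

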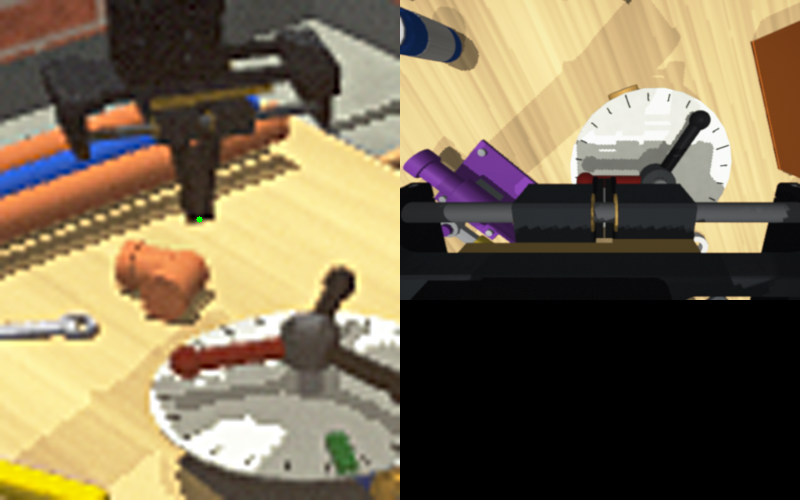

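Call:
play_rows(moves=[{"travel":[0,0,27],"delta_rot":[0,0,0],"gripper":1},{"travel":[0,0,27],"delta_rot":[0,0,0],"gripper":1},{"travel":[0,0,27],"delta_rot":[0,0,0],"gripper":1},{"travel":[0,0,27],"delta_rot":[0,0,0],"gripper":1},{"travel":[-7,0,0],"delta_rot":[0,0,0],"gripper":1},{"travel":[-7,0,0],"delta_rot":[0,0,0],"gripper":1},{"travel":[0,0,0],"delta_rot":[0,0,0],"gripper":1}])

```text
time: 17.55
eef_pos: [528.5, 243.6, 66.8]
eef_rot: [-0.0, 0.836, 0.549, 0.001]
ft_force: [1.0, 0.6, -0.2]
finger_gap: 0.5
```

```bash
cat >> h.py <<'E'
C=np.array([575.5,200.])
def spos(f,o,r=60,z=64):
    a=np.radians(f); l=np.array([np.cos(a),np.sin(a)]); return (*(C+r*l-o*np.array([-l[1],l[0]])),z)
def where():
    p=ctrl.state()['eef_pos']; f=yaw()+180; a=np.radians(f); l=np.array([np.cos(a),np.sin(a)]); e=p[:2]-C
    print('frame',round(f,2),'r',round(e@l,1),'o',round(-(e@np.array([-l[1],l[0]])),1),'z',p[2])
E
python3 - <<'E'
from h import *
where(); print(ctrl.state()['ft_force']); go(spos(236,17),236-180,12)
E
```

```text
frame 156.63 r 60.4 o 21.3 z 66.80817881313983
[ 1.04128844  0.55977852 -0.16668208]
from [528.5 243.6  66.8] -23.4 rows 12 (array([-7.36, -1.76]), np.float64(0.23), np.float64(-6.614))
```

Call:
play_rows(moves=[{"travel":[-7.35,-1.75,0.4],"delta_rot":[0,0,-6.6],"gripper":1},{"travel":[-7.35,-1.75,0.4],"delta_rot":[0,0,-6.6],"gripper":1},{"travel":[-7.35,-1.75,0.4],"delta_rot":[0,0,-6.6],"gripper":1},{"travel":[-7.35,-1.75,0.4],"delta_rot":[0,0,-6.6],"gripper":1},{"travel":[-7.35,-1.75,0.4],"delta_rot":[0,0,-6.6],"gripper":1},{"travel":[-7.35,-1.75,0.4],"delta_rot":[0,0,-6.6],"gripper":1}])

```text
time: 18.3
eef_pos: [513.5, 204.7, 65.4]
eef_rot: [-0.0, 0.598, 0.802, 0.003]
ft_force: [-0.2, 5.0, 4.5]
finger_gap: 0.6
```

Call:
play_rows(moves=[{"travel":[-7.35,-1.75,0],"delta_rot":[0,0,-6.6],"gripper":1},{"travel":[-7.35,-1.75,0],"delta_rot":[0,0,-6.6],"gripper":1},{"travel":[-7.35,-1.75,0],"delta_rot":[0,0,-6.6],"gripper":1},{"travel":[-7.35,-1.75,0],"delta_rot":[0,0,-6.6],"gripper":1},{"travel":[-7.35,-1.75,0],"delta_rot":[0,0,-6.6],"gripper":1},{"travel":[0,0,0],"delta_rot":[0,0,0],"gripper":1}])

```text
time: 19.05
eef_pos: [523.3, 166.9, 64.4]
eef_rot: [0.0, 0.348, 0.937, 0.001]
ft_force: [-1.2, 2.3, 0.9]
finger_gap: 0.7
```

```bash
python3 - <<'E'
from h import *
from star import meas
where(); s=ctrl.state(); print(s['time'],s['ft_force'])
c=cam('side'); np.savez('s8.npz',*c); w=cam('wrist'); np.savez('w8.npz',*w)
t=cam('top'); np.savez('t8.npz',*t)
o=(proj(c,(575,200,90))-[45,40]).astype(int)
a=cv2.resize(c[0][o[1]:o[1]+80,o[0]:o[0]+90],(450,400),interpolation=cv2.INTER_CUBIC)
b=cv2.resize(t[0][125:215,165:243],(350,400),interpolation=cv2.INTER_CUBIC)
cv2.imwrite('pics/s8.png',np.hstack([a,b])); print(o)
E
```

```text
frame 229.21 r 59.1 o 17.9 z 64.44465566346614
19.05 [-1.24039349  2.30591051  0.85821827]
[195 112]
```

View pics/s8.png

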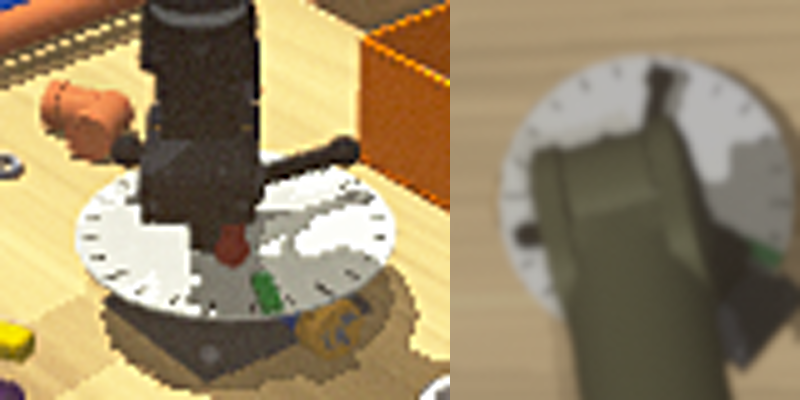

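```bash
cat > ang.py <<'E'
from h import *
# side-camera: fit handle centre+angle from the red ball & green marker by colour
def seg(c,lo,hi,ctr,R):
    hsv=cv2.cvtColor(c[0],cv2.COLOR_BGR2HSV); m=cv2.inRange(hsv,lo,hi)
    if lo[0]==0: m|=cv2.inRange(hsv,(170,lo[1],lo[2]),(180,255,255))
    d=np.zeros_like(m); cv2.circle(d,tuple(int(v) for v in ctr),int(R),255,-1); m&=d
    n,l,s,cc=cv2.connectedComponentsWithStats(m); i=1+s[1:,4].argmax(); return np.argwhere(l==i)[:,::-1].astype(float)
def green(c):
    p=seg(c,(45,80,30),(90,255,255),proj(c,(575,200,78)),130*c[1][0,0]/np.linalg.norm(c[2][:3,3]-[575,200,80]))
    return p
def model_mark(c,a,ctr):  # projected visible hull of marker block at bearing a
    l=np.array([np.cos(a),np.sin(a)]);n=np.array([-l[1],l[0]])
    P=[proj(c,(*(ctr+r*l+s*n),z)) for r in(70,110) for s in(-7,7) for z in(68,78)]
    return np.array(P)
E
python3 - <<'E'
from ang import *
z=np.load('s8.npz'); c=[z[k] for k in z.files]; o=np.array([195,112])
def B(u,v,z): e=ray(c,o[0]+u/5-.4,o[1]+v/5-.4,z)[:2]-C; return (np.degrees(np.arctan2(e[1],e[0]))%360).round(1),np.hypot(*e).round(1)
for u,v in((232,247),(126,150),(343,150)): print(B(u,v,106))
p=green(c); print(len(p),p.mean(0))
best=[]
for dx in range(-4,5,2):
  for dy in range(-4,5,2):
    pass
for a in range(236,252):
    M=model_mark(c,np.radians(a),C); h=cv2.convexHull(M.astype(np.float32)); m=cv2.moments(h); print(a,(m['m10']/m['m00']-p.mean(0)[0]).round(2),(m['m01']/m['m00']-p.mean(0)[1]).round(2))
E
```

```text
(np.float64(231.6), np.float64(82.8))
(np.float64(105.5), np.float64(92.6))
(np.float64(352.2), np.float64(95.3))
29 [247.65517241 170.13793103]
236 -4.42 0.16
237 -3.97 0.13
238 -3.51 0.1
239 -3.05 0.06
240 -2.6 0.01
241 -2.15 -0.04
242 -1.69 -0.09
243 -1.25 -0.14
244 -0.8 -0.2
245 -0.35 -0.27
246 0.09 -0.34
247 0.53 -0.41
248 0.97 -0.49
249 1.4 -0.57
250 1.84 -0.66
251 2.27 -0.75
```

```bash
python3 - <<'E'
from h import *
f=229.2
print(rows(spos(f,17.9,59.1),f-180,spos(f+10,17.9,59.1),f-170,4))
print(rows(spos(f,17.9,59.1),f-180,spos(f+2,17.9,59.1),f-178,1))
E
```

```text
(array([-2.59, -0.72]), 0.0, -2.5)
(array([-2.07, -0.59]), 0.0, -2.0)
```

Call:
play_rows(moves=[{"travel":[-2.55,-0.85,0],"delta_rot":[0,0,-2.5],"gripper":1},{"travel":[-2.55,-0.85,0],"delta_rot":[0,0,-2.5],"gripper":1},{"travel":[-2.55,-0.85,0],"delta_rot":[0,0,-2.5],"gripper":1},{"travel":[-2.55,-0.85,0],"delta_rot":[0,0,-2.5],"gripper":1},{"travel":[0,0,0],"delta_rot":[0,0,0],"gripper":1},{"travel":[0,0,0],"delta_rot":[0,0,0],"gripper":1}])

```text
time: 19.95
eef_pos: [528.5, 157.8, 63.0]
eef_rot: [-0.0, 0.265, 0.964, 0.0]
ft_force: [-1.5, 3.6, 1.6]
finger_gap: 0.1
```

```bash
python3 - <<'E'
from h import *
where();s=ctrl.state(); print(s['ft_force'],s['time'])
E
```

```text
frame 239.24 r 60.3 o 18.8 z 62.96961663504493
[-1.47558773  3.64357661  1.605438  ] 19.95
```

Call:
play_rows(moves=[{"travel":[10,0,0],"delta_rot":[0,0,0],"gripper":1},{"travel":[12,0,0],"delta_rot":[0,0,0],"gripper":1},{"travel":[0,0,-40],"delta_rot":[0,0,0],"gripper":1},{"travel":[0,0,-50],"delta_rot":[0,0,0],"gripper":1},{"travel":[0,0,-50],"delta_rot":[0,0,0],"gripper":1},{"travel":[0,0,0],"delta_rot":[0,0,0],"gripper":1}])

```text
time: 20.7
eef_pos: [512.1, 169.2, 207.2]
eef_rot: [0.003, 0.265, 0.964, 0.003]
ft_force: [1.0, -0.2, -0.6]
finger_gap: 0.6
```

```bash
python3 - <<'E'
from h import *
go((597,144,330),20,6)
E
```

```text
from [512.1 169.2 207.2] 59.3 rows 6 (array([-12.96,   7.65]), np.float64(-20.47), np.float64(6.544))
```

Call:
play_rows(moves=[{"travel":[-13,7.6,-20.5],"delta_rot":[0,0,6.55],"gripper":1},{"travel":[-13,7.6,-20.5],"delta_rot":[0,0,6.55],"gripper":1},{"travel":[-13,7.6,-20.5],"delta_rot":[0,0,6.55],"gripper":1},{"travel":[-13,7.6,-20.5],"delta_rot":[0,0,6.55],"gripper":1},{"travel":[-13,7.6,-20.5],"delta_rot":[0,0,6.55],"gripper":1},{"travel":[-13,7.6,-20.5],"delta_rot":[0,0,6.55],"gripper":1},{"travel":[0,0,0],"delta_rot":[0,0,0],"gripper":1},{"travel":[0,0,0],"delta_rot":[0,0,0],"gripper":1}])

```text
time: 21.7
eef_pos: [593.6, 143.4, 324.3]
eef_rot: [-0.001, 0.573, 0.82, -0.001]
ft_force: [-0.4, 0.4, -0.2]
finger_gap: 0.8
```

```bash
cat > fin.py <<'E'
from h import *
import sys
from scipy.optimize import least_squares
def measure(c,show=None):
    """outline points -> dial centre(z68); red bar axis; marker axis"""
    hsv=cv2.cvtColor(c[0],cv2.COLOR_BGR2HSV)
    R=115*c[1][0,0]/np.linalg.norm(c[2][:3,3]-[575,200,80]); ctr=proj(c,(577,202,75))
    disk=np.zeros(hsv.shape[:2],np.uint8); cv2.circle(disk,tuple(int(v) for v in ctr),int(1.1*R),255,-1)
    red=(cv2.inRange(hsv,(0,120,40),(7,255,255))|cv2.inRange(hsv,(172,120,40),(180,255,255)))&disk
    gr=cv2.inRange(hsv,(45,80,25),(90,255,255))&disk
    dk=cv2.inRange(hsv,(0,0,0),(180,255,60))&disk
    out={}
    for n,m,z in(('red',red,106),('green',gr,78)):
        k,l,s,_=cv2.connectedComponentsWithStats(m); i=1+s[1:,4].argmax(); p=np.argwhere(l==i)[:,::-1].astype(float)
        W=np.array([ray(c,*q,z)[:2] for q in p]); mu=W.mean(0); w,v=np.linalg.eigh(np.cov((W-mu).T)); a=v[:,1]*np.sign(v[:,1]@(mu-C)); t=(W-mu)@a
        far=W[t>t.max()-(24 if n=='red' else 40)]; b=W[t<np.median(t)]
        out[n]=(np.degrees(np.arctan2(a[1],a[0]))%360,mu,far.mean(0)); print(n,len(p),'axis %.2f'%out[n][0],'mean',mu.round(1),'tip',far.mean(0).round(1),'len',round(np.ptp(t),1))
    return out
E
python3 - <<'E'
from fin import *
s=ctrl.state(); print(s['time'],s['eef_pos'])
for n in('wrist','top','side'):
    c=cam(n); np.savez(n+'9.npz',*c); print(n); measure(c)
    if n=='wrist':
        o=(proj(c,(577,202,80))-[85,85]).astype(int).clip(0); print(o); cv2.imwrite('pics/w9.png',cv2.resize(c[0][o[1]:o[1]+170,o[0]:o[0]+170],(600,600),interpolation=cv2.INTER_CUBIC))
E
```

```text
21.7 [593.64919261 143.36273793 324.32690777]
wrist
red 538 axis 238.11 mean [544.8 149.8] tip [531.1 127.8] len 78.6
green 67 axis 235.46 mean [534.8 111.6] tip [534.8 111.6] len 38.6
[179  43]
top
red 26 axis 245.13 mean [530.6 126.6] tip [530.6 126.6] len 22.8
green 5 axis 247.42 mean [527.6 102.6] tip [527.6 102.6] len 10.9
side
red 73 axis 237.96 mean [547.1 148.3] tip [529.8 120.9] len 94.7
green 26 axis 240.38 mean [532.4 108.5] tip [531.  106.1] len 44.9
```

View pics/w9.png

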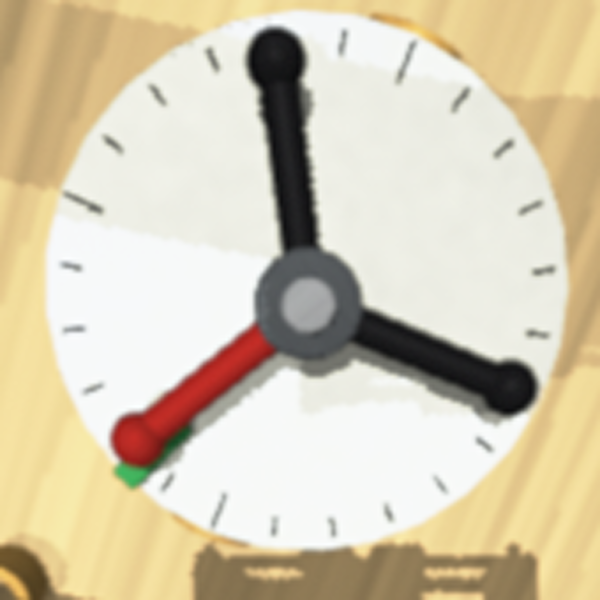

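```bash
cat > fit.py <<'E'
from h import *
from scipy.optimize import minimize
S=4
def hull(m,P,col=255): cv2.fillConvexPoly(m,cv2.convexHull(np.round(np.array(P)*S+ (S-1)/2).astype(np.int32)),col)
def prep(c):
    f=cv2.resize(c[0],None,fx=S,fy=S,interpolation=cv2.INTER_CUBIC); hsv=cv2.cvtColor(f,cv2.COLOR_BGR2HSV)
    ctr=proj(c,(577,202,80)); R=135*c[1][0,0]/np.linalg.norm(c[2][:3,3]-[575,200,80])
    d=np.zeros(hsv.shape[:2],np.uint8); cv2.circle(d,tuple(int(v*S) for v in ctr),int(R*S),255,-1)
    red=(cv2.inRange(hsv,(0,110,40),(8,255,255))|cv2.inRange(hsv,(172,110,40),(180,255,255)))&d
    gr=cv2.inRange(hsv,(45,70,25),(90,255,255))&d
    def big(m):
        k,l,s,_=cv2.connectedComponentsWithStats(m); return ((l==1+s[1:,4].argmax())*255).astype(np.uint8)
    return big(red),gr
def spoke(c,m,ctr,a,r0=22):
    l=np.array([np.cos(a),np.sin(a)]);n=np.array([-l[1],l[0]]); cp=c[2][:3,3]
    def ball(q,rad):
        v=np.array(q)-cp; v/=np.linalg.norm(v); e1=np.cross(v,[0,0,1.]); 
        e1/=np.linalg.norm(e1); e2=np.cross(v,e1)
        return [proj(c,np.array(q)+rad*(np.cos(t)*e1+np.sin(t)*e2)) for t in np.linspace(0,6.28,24)]
    A=(*(ctr+r0*l),106);B=(*(ctr+90*l),106)
    hull(m,ball(A,8)+ball(B,8)); hull(m,ball(B,12))
def mark(c,m,ctr,a,col=255):
    l=np.array([np.cos(a),np.sin(a)]);n=np.array([-l[1],l[0]])
    hull(m,[proj(c,(*(ctr+r*l+s*n),z)) for r in(70,110) for s in(-7,7) for z in(68,78)],col)
def fit(c,cen,free=True,x0=None,a0=243.5,f0=156.7):
    red,gr=prep(c); sh=red.shape
    def cost(x):
        ctr=np.array(x[:2]) ; m=np.zeros(sh,np.uint8); mark(c,m,ctr,np.radians(x[2]))
        r=np.zeros(sh,np.uint8); spoke(c,r,ctr,np.radians(x[3]))
        m[(r>0)]=0
        return (np.count_nonzero(m^gr)+np.count_nonzero(r^red))/S**2+0.3*((x[0]-cen[0])**2+(x[1]-cen[1])**2)
    r=minimize(cost,[*cen,a0,f0],method='Nelder-Mead',options=dict(initial_simplex=np.array([cen+[a0,f0]]*5)+np.vstack([np.zeros(4),np.diag([3,3,4,4])]),xatol=.02,fatol=.2,maxiter=400))
    return r.x.round(2),round(r.fun,1),(gr>0).sum()/S**2,(red>0).sum()/S**2
E
python3 - <<'E'
from fit import *
ld=lambda n:(lambda z:[z[k] for k in z.files])(np.load(n+'.npz'))
print('w1',fit(ld('w1'),[576.5,203.5])); print('s7',fit(ld('s7'),[577,201]))
print('w9',fit(ld('wrist9'),[577,203],f0=238)); print('s9',fit(ld('side9'),[577,201],f0=238)); print('t9',fit(ld('top9'),[575.3,200.5],f0=238))
E
```

```text
w1 (array([577.27, 202.99, 243.72, 156.99]), np.float64(218.8), np.float64(172.5625), np.float64(559.75))
s7 (array([577.97, 200.04, 244.83, 156.84]), np.float64(44.0), np.float64(33.25), np.float64(93.625))
w9 (array([577.22, 203.08, 243.1 , 238.43]), np.float64(190.3), np.float64(69.1875), np.float64(549.6875))
s9 (array([578.26, 200.62, 244.46, 239.04]), np.float64(28.5), np.float64(29.4375), np.float64(76.8125))
t9 (array([574.74, 201.25, 243.2 , 240.17]), np.float64(118.8), np.float64(9.1875), np.float64(27.8125))
```

```bash
python3 - <<'E'
from h import *
print(spos(244.3,40)); go(spos(244.3,40,60,190),64.3,7)
E
```

```text
(np.float64(513.4373740718637), np.float64(163.28174210417626), 64)
from [593.7 143.6 324.8] 20.1 rows 7 (array([ 9.64, -7.31]), np.float64(19.26), np.float64(-6.316))
```

Call:
play_rows(moves=[{"travel":[9.65,-7.3,19.3],"delta_rot":[0,0,-6.3],"gripper":1},{"travel":[9.65,-7.3,19.3],"delta_rot":[0,0,-6.3],"gripper":1},{"travel":[9.65,-7.3,19.3],"delta_rot":[0,0,-6.3],"gripper":1},{"travel":[9.65,-7.3,19.3],"delta_rot":[0,0,-6.3],"gripper":1},{"travel":[9.65,-7.3,19.3],"delta_rot":[0,0,-6.3],"gripper":1},{"travel":[9.65,-7.3,19.3],"delta_rot":[0,0,-6.3],"gripper":1},{"travel":[9.65,-7.3,19.3],"delta_rot":[0,0,-6.3],"gripper":1},{"travel":[0,0,0],"delta_rot":[0,0,0],"gripper":1},{"travel":[0,0,0],"delta_rot":[0,0,0],"gripper":1}])

```text
time: 22.98
eef_pos: [515.0, 163.3, 191.6]
eef_rot: [0.001, 0.225, 0.974, 0.0]
ft_force: [-1.0, -0.4, 0.7]
finger_gap: 0.3
```

```bash
python3 - <<'E'
from h import *
where(); go(spos(244.3,36,60,63),64.3,5)
E
```

```text
frame 244.01 r 59.5 o 38.3 z 191.58638477173267
from [515.  163.3 191.6] 64.0 rows 5 (array([-0.51, -0.14]), np.float64(25.72), np.float64(-0.058))
```

Call:
play_rows(moves=[{"travel":[0,0,25.7],"delta_rot":[0,0,0],"gripper":1},{"travel":[0,0,25.7],"delta_rot":[0,0,0],"gripper":1},{"travel":[0,0,25.7],"delta_rot":[0,0,0],"gripper":1},{"travel":[0,0,25.7],"delta_rot":[0,0,0],"gripper":1},{"travel":[0,0,25.7],"delta_rot":[0,0,0],"gripper":1},{"travel":[-4,0,0],"delta_rot":[0,0,0],"gripper":1},{"travel":[-4,0,0],"delta_rot":[0,0,0],"gripper":1},{"travel":[-4,0,0],"delta_rot":[0,0,0],"gripper":1},{"travel":[-3,0,0],"delta_rot":[0,0,0],"gripper":1},{"travel":[0,0,0],"delta_rot":[0,0,0],"gripper":1},{"travel":[0,0,0],"delta_rot":[0,0,0],"gripper":1}])

```text
time: 24.35
eef_pos: [528.0, 157.1, 62.6]
eef_rot: [0.0, 0.224, 0.975, 0.0]
ft_force: [-1.0, 1.9, 2.1]
finger_gap: 0.8
```

```bash
python3 - <<'E'
from h import *
where(); print(ctrl.state()['ft_force'])
E
```

```text
frame 244.11 r 59.4 o 24.0 z 62.63423635921234
[-0.97421541  1.86363656  2.11682352]
```

Call:
play_rows(moves=[{"travel":[-1.5,0,0],"delta_rot":[0,0,0],"gripper":1},{"travel":[-1.5,0,0],"delta_rot":[0,0,0],"gripper":1},{"travel":[-1.5,0,0],"delta_rot":[0,0,0],"gripper":1},{"travel":[0,0,0],"delta_rot":[0,0,0],"gripper":1},{"travel":[0,0,0],"delta_rot":[0,0,0],"gripper":1}])

```text
time: 24.98
eef_pos: [532.1, 154.2, 62.4]
eef_rot: [0.0, 0.224, 0.975, -0.0]
ft_force: [-3.2, 0.6, 3.5]
finger_gap: 0.5
```

```bash
python3 - <<'E'
from h import *
where(); print(ctrl.state()['ft_force'])
E
```

```text
frame 244.07 r 60.1 o 19.0 z 62.363266576409295
[-3.15154968  0.60031103  3.51712544]
```

Reached the planned pose; back off and measure from above again.

Call:
play_rows(moves=[{"travel":[10,0,0],"delta_rot":[0,0,0],"gripper":1},{"travel":[12,0,0],"delta_rot":[0,0,0],"gripper":1},{"travel":[0,0,-45],"delta_rot":[0,0,0],"gripper":1},{"travel":[0,0,-45],"delta_rot":[0,0,0],"gripper":1},{"travel":[0,0,-45],"delta_rot":[0,0,0],"gripper":1},{"travel":[-13.5,9,-20],"delta_rot":[0,0,7.3],"gripper":1},{"travel":[-13.5,9,-20],"delta_rot":[0,0,7.3],"gripper":1},{"travel":[-13.5,9,-20],"delta_rot":[0,0,7.3],"gripper":1},{"travel":[-13.5,9,-20],"delta_rot":[0,0,7.3],"gripper":1},{"travel":[-13.5,9,-20],"delta_rot":[0,0,7.3],"gripper":1},{"travel":[-13.5,9,-20],"delta_rot":[0,0,7.3],"gripper":1},{"travel":[0,0,0],"delta_rot":[0,0,0],"gripper":1}])

```text
time: 26.48
eef_pos: [606.8, 146.0, 318.5]
eef_rot: [0.001, 0.572, 0.82, 0.001]
ft_force: [-0.7, -0.2, -1.2]
finger_gap: 0.3
```

Call:
play_rows(moves=[{"travel":[0,0,0],"delta_rot":[0,0,0],"gripper":1}])

```text
time: 26.6
eef_pos: [604.8, 147.4, 316.5]
eef_rot: [-0.001, 0.571, 0.821, -0.0]
ft_force: [-0.5, 0.5, -0.1]
finger_gap: 0.4
```

```bash
python3 - <<'E'
from fit import *
print(ctrl.state()['eef_pos'],ctrl.state()['time'])
cs={n:cam(n) for n in('wrist','side','top')}
cen={'wrist':[577.2,203],'side':[578,200.4],'top':[575,201]}
for n,c in cs.items():
    np.savez(n+'10.npz',*c)
    print(n,fit(c,cen[n],f0=243))
# same-camera marker bearing kept fixed from the clear views: red only
from fin import measure
measure(cs['wrist'])
E
```

```text
[604.83461647 147.38346941 316.46257539] 26.6
wrist (array([576.86, 203.22, 243.81, 243.61]), np.float64(175.3), np.float64(21.75), np.float64(566.625))
side (array([578.57, 200.64, 243.9 , 243.59]), np.float64(28.7), np.float64(28.1875), np.float64(77.9375))
top (array([575.45, 201.42, 245.43, 243.2 ]), np.float64(109.9), np.float64(8.1875), np.float64(35.4375))
red 549 axis 242.24 mean [548.9 147.4] tip [537.  124.8] len 77.4
green 18 axis 158.39 mean [528.2 102.4] tip [528.2 102.4] len 11.0
```

```bash
python3 - <<'E'
from h import *
a=cv2.imread('pics/side0.png'); b=cv2.resize(cam('side')[0],(800,600),interpolation=cv2.INTER_CUBIC)
d=cv2.absdiff(cv2.GaussianBlur(a,(7,7),0),cv2.GaussianBlur(b,(7,7),0)).max(2)
for n,(x0,x1,y0,y1) in dict(jar=(615,660,365,420),driver=(580,618,425,480),tape=(430,462,288,312),coupling=(385,415,302,335),sealant=(220,250,210,260),wrench=(250,312,222,238),elbow=(316,350,196,226),purple=(325,450,340,430)).items(): print(n,d[y0:y1,x0:x1].mean().round(1),(d[y0:y1,x0:x1]>50).mean().round(3))
z=np.load('side10.npz'); c=[z[k] for k in z.files]; hsv=cv2.cvtColor(c[0],cv2.COLOR_BGR2HSV)
P=np.array([proj(c,(574.2+r*-.9225,-226.6-r*.386,102)) for r in(40,85,128)]); print(P.round(1).tolist(),[hsv[int(v+.5),int(u+.5)].tolist() for u,v in P])
print(ctrl.state()['ft_force'], ctrl.close_job())
E
```

```text
jar 1.1 0.0
driver 1.3 0.0
tape 69.5 0.732
coupling 18.3 0.125
sealant 6.3 0.046
wrench 1.1 0.0
elbow 5.6 0.035
purple 17.2 0.161
[[325.4, 211.4], [320.0, 219.9], [314.6, 228.4]] [[28, 255, 245], [27, 255, 242], [23, 214, 137]]
the job is handed in; nothing more can be done
[-0.43649667  0.11745321  0.02333562] None
```

The drain lever is shut and the red spoke points at the green marker to within the camera's accuracy. The job was handed in at about 27 s with the arm clear. One bystander check, on the tape roll, was inconclusive.

**Drain lever:** I pushed the yellow lever on the steel and blue valve clockwise to its hard stop. A second push met about 19 N with no further movement. The wrist camera put the lever square to the pipe within about 0.4°. On the first push the fingertip slid up over the lever at the end of its travel. The fingertip actually sits about 26 mm above the reported tool position, so I pushed again lower down.

**Star handle:** I pushed the red spoke anticlockwise with side forces of a few newtons, so I expect it stayed down, though I did not measure its height. The last bearings were:

| Camera | Red spoke | Green marker | Difference |
|---|---|---|---|
| Wrist | 243.6° | 243.8° | 0.2° |
| Side | 243.6° | 243.9° | 0.3° |
| Top (only 8 green pixels visible) | 243.2° | 245.4° | 2.2° |

A cruder check of the red bar's axis read 242.2°, and earlier side views put the marker at 244.5–244.8°. The spoke may therefore be a fraction of a degree short.

**Bystanders:** A before-and-after comparison of the side view showed the jar, driver and wrench unchanged and the sealant and elbow nearly so. It showed larger differences at the tape roll (73% of its patch), the purple valve (16%) and the coupling (13%). I put these down to the arm's moved shadow, because the fingertip was never near them at their height. I had no picture views left to confirm that.

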